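Load the plate warmer with the top pick-up tray

ROBOT

A 6-joint arm with a two-finger parallel gripper is mounted at the origin on the work surface. World frame = base frame: x ahead of the robot, y to its left, z up, the work surface at z = 0. Lengths are in mm, angles in rad, forces in N, time in s.
With the tool pointing down it reaches from about 275 to 750 mm from the base axis. Payload 10.2 kg.
Tool frame: the origin (TCP) lies between the finger pads; the fingertips stand 17 mm ahead of it and the grasp point (between the pads) lies 2 mm behind it (tips_ahead is the distance from the TCP to the fingertips, in mm); z points along the fingers, y is the line along which they close (so a half turn about z gives the same grasp; the last joint's range is limited). The gripper opens to 85 mm and grips with 20 to 120 N. Pads are 22 mm wide; open, the fingers measure 114 mm over their backs; the gripper's body (76 mm by 85 mm) begins 54 mm behind the grasp point. The pads swing forward as they close: fully open they stand 13 mm farther back than shut.
Start: joints at [-1.344, 0.313, 1.498, -0, 1.331, -0.223], TCP at [228.251, -472.792, 209.494] pointing down, gripper open.
Joint ranges: [-2.94, 2.94], [-0.97, 2.17], [0.19, 2.56], [-1.23, 4.37], [0.02, 3.11], [-2.88, 2.88]. Speed limits (rad/s): [2.39, 2.39, 3.01, 3.14, 3.14, 3.14].

INTERFACE

Orientations are given as a unit quaternion [w, x, y, z].
In Python, from rig import sense, capture, finish_job, boxes_of, tips_ahead gives the robot as it stands.
- The arm moves only by the tool drive_tool, never from a script. Its argument "commands" is text: rows parted by semicolons, each of 7 numbers parted by spaces: the shift along the world's x, y, z in units of 0.1 m (1.0 is 0.1 m), then the turn, a rotation vector about the world's x, y, z in units of pi/4 rad (1.0 is pi/4 rad), then the opening in per cent of the stroke, from 0 (shut) to 100 (fully open). A call has 1 to 20 rows; each row shifts and turns the commanded pose from where the row before left it; what a row does not reach is not made up. A row lasts 1/12 s, in which the tool goes at most 41.7 mm and 7.16 degrees, less where a joint would pass 70% of its speed; a pose out of reach is approached as far as the arm can. A call with a number of a shift or a turn outside -1 to 1 is refused whole. A call with a gripper value outside its range is refused whole. The fingers move at their own pace and stop on an object; "force" is the grip in N (left out, the last holds). Time passes only in rows, so rows that do not move let the fingers close. It gives the time, the measured TCP pose, the force, the opening and the grip force at its end, in the units of the state.
- sense(): the state, without advancing time (a new reading comes with each control period).
- capture(name): name is "side" or "top" or "wrist"; returns a dict with "pixels" (480x640x3 uint8, blue, green, red), "fov_y" (degrees; the focal length in pixels is half the picture's height over the tangent of half this angle, whatever the lens; pixels are square), "cx", "cy" (the principal point, pixels), "position" and "attitude" of the camera in the world; the wrist camera has in their place "tool_from_camera" (4x4, takes a point from camera to tool coordinates, whose origin is the TCP and whose axes are the flange's). Camera axes: x right, y down, z forward; pixel columns grow to the right and rows downward; lengths in mm; the calibration is good to about 2 mm. A picture is of the moment at which its call begins: read the wrist's pose just before it. There is no depth.
- finish_job(): hands the job in; it is judged then, once.
Trained networks look in a picture, given as the dict that the camera call returned (one of the last four; its "shot" number tells which), for a name from the list of things; names that differ only in an ending like _2 or _b are one class to them, and where a whole thing is asked for, a point or a joint stands for the part that bears it (a point fixed in the world has none). Each returns a list of dicts, best first, with "confidence" (0 to 1); they miss things now and then, are a little off and sometimes report something else, mostly with a low value. They report only what shows in the picture. A call takes as long as a camera call.
- boxes_of(picture, name): "position" ([column, row] in pixels, amid what is visible of it).
The state is a dict: "time_s": time; "joints": joint angles; "dq": joint speeds; "tau": joint torques, N m; "eef_pos": TCP position; "ee_rot": TCP orientation; "force": force on the tool from outside, world axes, zero at the start; "wrist_torque": the same for the moment, N m; "grip_width": opening from 0.0 (shut) to 1.0 (fully open); "grip_force": force on a finger pad.
Only numpy, scipy, OpenCV 4.12 (cv2) and the standard library are available. Lean on these libraries where they do the work, as an engineer would, in place of code of your own. Each camera call takes 0.05 s, during which the arm holds its last target. There are 200 camera calls.

TASK

First clear the plate warmer: lay its wooden paddle flat and lengthwise in the middle of the empty scorched board. Then slide the top tray, with its three loose glass bars, sideways out of the stack by its handle, without lifting it off the stack or shifting the two trays below, and carry it level so that every bar stays in it. Set it down centred and square on the warmer's plate with its handle out over the side with the knobs, and leave the other tools where they are.

Things in the scene. Friction and masses are not known exactly. Their poses are not given: they have to be found in the camera images.
- tray: The top tray of the stack: pale board tray, 130 (its x) x 110 (y) x 24 mm high, 6 mm floor, 9 mm wide rim all round, flat underside; about 0.2 kg empty, 0.33 kg with its bars. Origin at the centre of its underside, z up. Its steel handle points along its -x. It simply rests on the rim of the middle tray
- tray_handle (a point): Centre of the level grip of the top tray's handle: a steel bar 60 mm long (tray x) by 14 mm wide by 14 mm high, lying 120 mm from the tray's centre along -x and 25 mm above its underside (90 to 150 mm from the tray's centre; nearer the tray it slopes down to the rim). Axes as the tray's
- tray_middle: Middle tray, same shape and size, empty, loose; turned half round so that its handle points out of the rack's back. Origin at the centre of its underside, 24 mm below the top tray's
- tray_bottom: Bottom tray, same again, also turned half round; stands on the rack's deck
- bar1_center (a point): Centre of a loose glass bar lying in the top tray: round, 22 mm thick, 45 mm long, 43 g, free to roll; its axis starts about along the tray's x
- bar2_center (a point): Centre of the second such bar
- bar3_center (a point): Centre of the third such bar
- rack: Fixed steel rack, 240 (x) x 200 (y) mm: deck top at 30 mm, 10 mm posts at its corners, wire shelf over all of it, underside 147 mm up, top 155; a mould at its back to 210. Front (-x) open; the top tray's handle comes out there. Stack centre about 20 mm in front of the rack's, so the shelf's front edge reaches some 35 mm past the tray's front, above the handle. Origin: centre of foot, z up
- warmer: Fixed electric plate warmer: dark housing 230 (its x) x 190 (y) mm, 52 mm high, two round knobs on its front, which is its -x side; the knobs stick out 18 mm. Origin at the centre of its foot, on the bench, z up
- warmer_plate (a point): Centre of the top face of the warmer's raised steel plate: 170 (x) x 150 (y) mm, its top at 64 mm height, 12 mm above the housing. It lies 15 mm behind the housing's centre (along +x). Axes as the warmer's
- paddle: Wooden paddle, 195 mm long, lying flat, 110 g: blade 95 x 70 x 14 mm from x = 2 to 98 mm, straight handle 22 mm wide and 16 mm high from x = -98 to 6 mm. Origin on its underside at mid-length, handle along -x, z up; it balances about 20 mm on the blade side. It starts on the warmer's plate, its ends perhaps hanging over the edge
- board: Fixed wooden board, 230 (its x) x 105 (y) x 12 mm, lying empty on the bench with a scorch mark on it: the paddle's place. Origin at the centre of its underside, z up
- board_top (a point): Centre of the board's top face, 12 mm above the bench. Axes as the board's
- jacks: Bystander, loose: jacks (long sprung steel tongs, 240 x 75 mm, 16 mm high). Origin on its underside, at its centre, z up, x along its length
- shears: Bystander, loose: steel hand shears with two finger loops (190 x 110 mm, 14 mm high). Origin on its underside, at the pivot, z up, x along its length
- tweezers: Bystander, loose: long steel tweezers, 185 x 25 mm, 12 mm high, lying alongside the board. Origin on its underside, at its centre, z up, x along its length
- toolcan: Bystander, loose: round steel can (80 mm across, 126 mm high) with tool handles standing up in it to 210 mm. Origin on its underside, at its centre, z up
- torch: Bystander, loose: brass hand torch on a round stand (base 96 mm across), nozzle along its -x at 165 mm height, reaching 85 mm from the stand's axis; 180 mm high. Origin on its underside, at its centre, z up
- jar: Bystander, loose: closed glass jar with a steel cap, 84 mm across, 150 mm high. Origin on its underside, at its centre, z up
- block: Bystander, fixed: cup-shaped wooden shaping block, 84 mm across and 55 mm high, with a handle reaching 160 mm from its centre along its -x. Origin under the cup's centre

How it is judged:
By the outcome, as a careful person would: the job done as asked, in the order asked, and still so for the second after the job is handed in, with the robot touching nothing.
It also fails if it takes over 62 s, if anything falls off the work surface, if the arm or the gripper's body presses on something with over 40 N, if the wrist force passes 120 N, or if a joint passes its speed limit or range.

## Working session

There is one attempt and no reset: what is moved stays moved. The work goes in short steps, Python scripts to look and compute and a tool call to move; the robot and the scene stay as the last step left them, time stands still between calls to the robot, and variables do not carry over. Pictures are saved under pics/ and viewed, at most 14 in all, crops included, and the job is handed in when it is done.

Besides the shell and the picture viewer there is one more tool, called after "Call:" by a JSON object that holds its "method" and its "body". drive_tool: Moves the arm, as the interface text tells. Shifts and turns lie within -1 to 1; 1 stands for 0.1 m of shift or pi/4 rad of turn. Its arguments: {"type":"object","properties":{"commands":{"type":"string"},"force":{"type":"number"}},"required":["commands"]}

```bash
mkdir -p pics
cat > h.py <<'E'
import numpy as np, cv2
from rig import sense, capture, finish_job, boxes_of
from scipy.spatial.transform import Rotation as R
def rot(q): return R.from_quat([q[1],q[2],q[3],q[0]]).as_matrix()
def cam(p,s=None):
    if 'position' in p:
        a=np.array(p['attitude']); M=a if a.shape==(3,3) else rot(a)
        return M,np.array(p['position'])
    T=np.array(p['tool_from_camera']); Rt=rot(s['ee_rot'])
    return Rt@T[:3,:3], Rt@T[:3,3]+np.array(s['eef_pos'])
def ray(p,uv,s=None):
    f=240/np.tan(np.radians(p['fov_y'])/2); M,o=cam(p,s)
    d=M@np.array([(uv[0]-p['cx'])/f,(uv[1]-p['cy'])/f,1]); return o,d
def atz(p,uv,z,s=None):
    o,d=ray(p,uv,s); return o+d*(z-o[2])/d[2]
def proj(p,X,s=None):
    f=240/np.tan(np.radians(p['fov_y'])/2); M,o=cam(p,s); c=M.T@(np.array(X)-o)
    return np.array([p['cx']+f*c[0]/c[2],p['cy']+f*c[1]/c[2]])
E
python3 - <<'E'
from h import *
print(sense())
Z=dict(tray=80,tray_handle=109,bar1_center=110,warmer=50,warmer_plate=64,paddle=72,board=12,rack=155,jacks=8,shears=8,tweezers=6,toolcan=100,torch=90,jar=75,block=50,tray_middle=70)
for n in ['top','side']:
    p=capture(n); cv2.imwrite(f'pics/{n}0.png',p['pixels']); print(n,{k:v for k,v in p.items() if k!='pixels'})
    for k,z in Z.items():
        for b in boxes_of(p,k)[:2]:
            print(k,np.round(b['position']),round(b['confidence'],2),np.round(atz(p,b['position'],z)))
E
```

```text
{'time_s': 0.0, 'joints': array([-1.34439367e+00,  3.13447162e-01,  1.49845091e+00,  3.24618545e-06,
        1.33100300e+00, -2.23384988e-01]), 'dq': array([-1.38881177e-03, -1.26144320e-03, -1.29063883e-05, -1.12878690e-03,
        1.33722919e-03,  7.13413895e-04]), 'tau': array([-1.86668825e-03, -4.12272441e+01, -2.59743798e+01, -2.71074186e-04,
        4.15659844e-03,  8.41257474e-06]), 'eef_pos': array([ 228.18655415, -472.49422881,  208.93134576]), 'ee_rot': array([-6.54208329e-04,  9.74817668e-01,  2.23002435e-01,  5.89307894e-07]), 'force': array([0.16518298, 0.6628619 , 0.27296758]), 'wrist_torque': array([-0.01526575, -0.01403291,  0.02366346]), 'grip_force': 0.0, 'grip_width': 0.9998606680522178}
top {'fov_y': 47.8197734439715, 'cx': 315.8767791222514, 'cy': 227.75191140723484, 'position': array([3.25591587e+02, 4.84384402e-01, 1.36084856e+03]), 'attitude': array([ 0.05623927, -0.70325113,  0.70611882, -0.06059042]), 'shot': 1}
tray [176. 237.] 0.74 [519. 327.  80.]
tray_handle [174. 233.] 0.87 [524. 323. 109.]
bar1_center [176. 217.] 0.61 [562. 320. 110.]
bar1_center [327.
[... 1139 characters left out ...]
1.] 0.85 [505.  -1.  50.]
warmer_plate [336. 248.] 0.57 [503.   3.  64.]
warmer_plate [221. 376.] 0.42 [486. 363.  64.]
paddle [312. 245.] 0.89 [544.  31.  72.]
board [416. 177.] 0.59 [ 510. -370.   12.]
rack [182. 372.] 0.85 [491. 422. 155.]
jacks [362. 317.] 0.78 [381.  84.   8.]
jacks [201. 330.] 0.25 [619. 293.   8.]
shears [336. 252.] 0.73 [528. -32.   8.]
shears [414. 236.] 0.62 [ 409. -181.    8.]
tweezers [413. 198.] 0.75 [ 480. -299.    6.]
toolcan [302. 148.] 0.64 [ 752. -202.  100.]
torch [191. 240.] 0.66 [746. 179.  90.]
jar [252. 178.] 0.76 [796. -63.  75.]
jar [208. 355.] 0.46 [526. 350.  75.]
block [340. 424.] 0.83 [278. 308.  50.]
tray_middle [216. 381.] 0.91 [483. 376.  70.]
```

Run:
```python
import cv2
a=cv2.imread('pics/top0.png'); cv2.imwrite('pics/topc.png',cv2.resize(a[100:370,90:530],(800,491),interpolation=cv2.INTER_CUBIC))
b=cv2.imread('pics/side0.png'); cv2.imwrite('pics/sidec.png',cv2.resize(b[130:450,100:500],(750,600),interpolation=cv2.INTER_CUBIC))
```

```text
(no output)
```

View pics/topc.png

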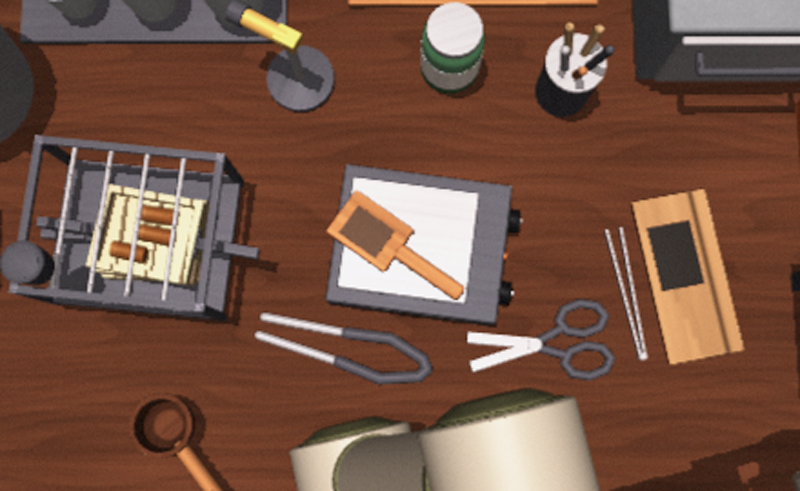

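View pics/sidec.png

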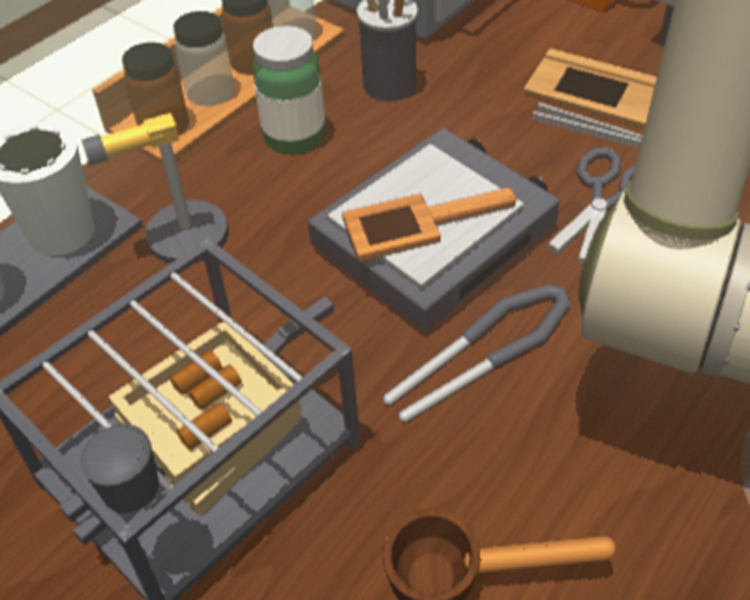

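Top crop: the rack is at left with its front and the tray handle towards image right (world -y). The warmer is in the middle with its knobs also facing -y, and the paddle lies diagonally on it, blade at about crop (370,230) and handle end at (460,292). The board is at right, about (690,275), and the tweezers lie left of it. I'll fit the outlines next.

Run:
```python
from h import *
import rig
t=rig.tips_ahead
print('tips',[ (w,t(w)) for w in (0,.26,.5,1)] if callable(t) else t)
p=capture('top')
def W(c,z): # crop px
    return atz(p,(c[0]/1.818+90,c[1]/1.818+100),z)
def line(n,a,b,z):
    A,B=W(a,z),W(b,z);print(n,np.round(A),np.round(B),'mid',np.round((A+B)/2),'len',np.round(np.linalg.norm(A-B)),'dir',np.round(np.degrees(np.arctan2(*(B-A)[1::-1])),1))
line('paddle h->b',(460,292),(341,210),79)
for i,(a,b) in enumerate([((633,204),(705,190)),((705,190),(743,351)),((743,351),(670,363)),((670,363),(633,204))]): line('board',a,b,12)
line('boardaxis',(669,197),(706.5,357),12)
line('plate',(356,179),(478,191),64);line('plate',(478,191),(463,302),64);line('plate',(463,302),(338,287),64);line('plate',(338,287),(356,179),64)
line('housing',(348,165),(511,184),52);line('housing',(496,323),(328,302),52)
line('trayhandle',(205,248),(258,255),103)
line('shelffront',(224,155),(206,312),155)
```

```text
tips 17.0
paddle h->b [460. -72.  79.] [570.  84.  79.] mid [515.   6.  79.] len 191.0 dir 54.9
board [ 590. -319.   12.] [ 609. -421.   12.] mid [ 600. -370.   12.] len 104.0 dir -79.1
board [ 609. -421.   12.] [ 385. -461.   12.] mid [ 497. -441.   12.] len 228.0 dir -169.9
board [ 385. -461.   12.] [ 369. -361.   12.] mid [ 377. -411.   12.] len 102.0 dir 98.9
board [ 369. -361.   12.] [ 590. -319.   12.] mid [ 479. -340.   12.] len 224.0 dir 10.6
boardaxis [ 599. -370.   12.] [ 377. -411.   12.] mid [ 488. -391.   12.] len 226.0 dir -169.7
plate [615.  65.  64.] [598. -99.  64.] mid [607. -17.  64.] len 165.0 dir -95.9
plate [598. -99.  64.] [448. -77.  64.] mid [523. -88.  64.] len 151.0 dir 171.6
plate [448. -77.  64.] [469.  88.  64.] mid [459.   6.  64.] len 166.0 dir 82.9
plate [469.  88.  64.] [615.  65.  64.] mid [542.  77.  64.] len 148.0 dir -9.0
housing [637.  77.  52.] [ 610. -145.   52.] mid [624. -34.  52.] len 223.0 dir -97.0
housing [ 421. -121.   52.] [450. 102.  52.] mid [436.  -9.  52.] len 225.0 dir 82.6
trayhandle [516. 258. 103.] [507. 189. 103.] mid [511. 224. 103.] len 69.0 dir -97.8
shelffront [626. 227. 155.] [429. 244. 155.] mid [527. 235. 155.] len 198.0 dir 175.1
```

Call:
{"method": "drive_tool", "body": {"commands": "0.2 0.334 0.065 0 0 0.046 100;0.2 0.334 0.065 0 0 0.046 100;0.2 0.334 0.065 0 0 0.046 100;0.2 0.334 0.065 0 0 0.046 100;0.2 0.334 0.065 0 0 0.046 100;0.2 0.334 0.065 0 0 0.046 100;0.2 0.334 0.065 0 0 0.046 100;0.2 0.334 0.065 0 0 0.046 100;0.2 0.334 0.065 0 0 0.046 100;0.2 0.334 0.065 0 0 0.046 100;0.2 0.334 0.065 0 0 0.046 100;0.2 0.334 0.065 0 0 0.046 100;0.2 0.334 0.065 0 0 0.046 100;0.2 0.334 0.065 0 0 0.046 100;0 0 0 0 0 0 100;0 0 0 0 0 0 100", "force": 40}}

```text
time_s: 3.08
eef_pos: [508.7, -3.8, 300.4]
ee_rot: [0.0, 0.887, 0.461, -0.0]
force: [-0.3, -0.3, -0.3]
grip_width: 1.0
grip_force: 0.0
```

Run:
```python
from h import *
s=sense(); p=capture('wrist'); cv2.imwrite('pics/w1.png',p['pixels'])
print(s['time_s'],s['eef_pos'],s['ee_rot'],cam(p,s)[1],p['fov_y'],p['tool_from_camera'])
np.savez('w1.npz',pos=s['eef_pos'],rot=s['ee_rot'],T=p['tool_from_camera'],fov=p['fov_y'],c=[p['cx'],p['cy']])
for n,X in dict(pad_c=(515,6,79),end=(460,-72,79),tip=(570,84,79),grasp=(508,-4,79),plate=(533,-6,64)).items(): print(n,np.round(proj(p,X,s)))
```

```text
3.0833 [508.65269788  -3.79056052 300.36399726] [ 2.53950449e-05  8.87284101e-01  4.61223286e-01 -6.93530605e-05] [547.53776941  51.93294636 464.91586961] 71.54351260988842 [[ 4.31215525e-04 -9.64212107e-01 -2.65131718e-01  6.79253016e+01]
 [ 9.99999795e-01  2.90186616e-04  5.71089680e-04 -1.92489175e-01]
 [-4.73713908e-04 -2.65131909e-01  9.64212034e-01 -1.64561821e+02]
 [ 0.00000000e+00  0.00000000e+00  0.00000000e+00  1.00000000e+00]]
pad_c [314. 198.]
end [313. 275.]
tip [314. 110.]
grasp [314. 208.]
plate [332. 196.]
```

View pics/w1.png

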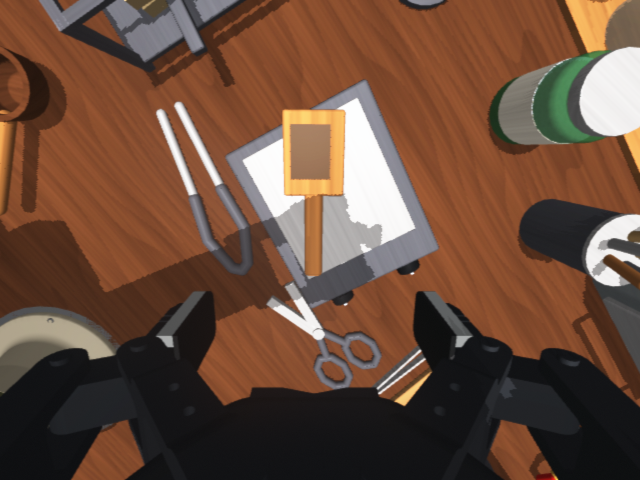

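Wrist view: the paddle stands upright in the picture, blade tip at (314,110), junction at (314,195) and handle end at (314,275). This agrees with the top-camera fit, so I descend and grip the handle.

Call:
{"method": "drive_tool", "body": {"commands": "0 0 -0.36 0 0 0 60;0 0 -0.36 0 0 0 60;0 0 -0.36 0 0 0 60;-0.02 -0.03 -0.36 0 0 0 60;0 0 -0.36 0 0 0 60;0 0 -0.2 0 0 0 60;0 0 -0.1 0 0 0 60;0 0 -0.07 0 0 0 60;0 0 0 0 0 0 60;0 0 0 0 0 0 0;0 0 0 0 0 0 0;0 0 0 0 0 0 0;0 0 0 0 0 0 0;0 0 0 0 0 0 0;0 0 0 0 0 0 0;0 0 0 0 0 0 0", "force": 50}}

```text
time_s: 4.47
eef_pos: [506.3, -8.2, 83.6]
ee_rot: [0.0, 0.888, 0.46, 0.0]
force: [-0.7, -0.2, -0.1]
grip_width: -0.003
grip_force: 0.0
```

Run:
```python
from h import *
s=sense(); p=capture('wrist'); cv2.imwrite('pics/w2.png',p['pixels'])
print(s['eef_pos'],s['force'],s['grip_width'],s['grip_force'])
for n,X in dict(pad_c=(515,6,80),end=(460,-72,80),tip=(570,84,78),tcp=s['eef_pos']).items(): print(n,np.round(proj(p,X,s)))
```

```text
[506.30205757  -8.15926429  83.62104236] [-0.69616917 -0.1619422  -0.10725443] -0.0032898970803194394 0.0
pad_c [312. 249.]
end [312. 400.]
tip [312.  48.]
tcp [314. 281.]
```

View pics/w2.png

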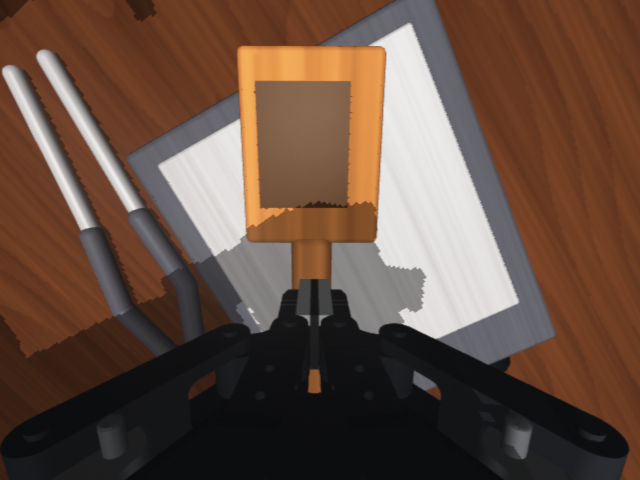

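The fingers closed above the handle: the finger ends sit at about row 281 and the handle still shows beneath them. I'll work out the real tip height from the picture.

Run:
```python
from h import *
s=sense(); p=capture('wrist'); Rt=rot(s['ee_rot'])
for x in (-11,0,11):
    print(x,[(h,*np.round(proj(p,np.array(s['eef_pos'])+Rt@np.array([x,0,h]),s))) for h in (-10,0,8,17,20)])
# pad width check
print([(h,np.round(proj(p,np.array(s['eef_pos'])+Rt@np.array([0,10,h]),s))) for h in (0,17)])
import rig; print(rig.tips_ahead)
d=atz(p,(312,241),78,s),atz(p,(312,46),78,s); print(np.round(d,1),np.linalg.norm(d[0]-d[1]))
for z in (64,70,76,78,84): a,b=atz(p,(312,241),z,s),atz(p,(312,46),z,s); a2,b2=atz(p,(248,238),z,s),atz(p,(378,238),z,s); print(z,np.linalg.norm(a-b),np.linalg.norm(a2-b2))
```

```text
-11 [(-10, np.float64(314.0), np.float64(308.0)), (0, np.float64(314.0), np.float64(300.0)), (8, np.float64(314.0), np.float64(293.0)), (17, np.float64(314.0), np.float64(287.0)), (20, np.float64(314.0), np.float64(285.0))]
0 [(-10, np.float64(314.0), np.float64(288.0)), (0, np.float64(314.0), np.float64(281.0)), (8, np.float64(314.0), np.float64(275.0)), (17, np.float64(314.0), np.float64(269.0)), (20, np.float64(314.0), np.float64(268.0))]
11 [(-10, np.float64(314.0), np.float64(268.0)), (0, np.float64(314.0), np.float64(261.0)), (8, np.float64(314.0), np.float64(256.0)), (17, np.float64(314.0), np.float64(251.0)), (20, np.float64(314.0), np.float64(250.0))]
[(0, array([333., 281.])), (17, array([331., 269.]))]
17.0
[[517.    9.1  78. ]
 [570.5  84.5  78. ]] 92.49762477942444
64 100.1083703456351 74.44220400389233
70 96.84662224583056 72.0167153397914
76 93.58487414602597 69.59122667569045
78 92.49762477942444 68.78273045432339
84 89.23587667961985 66.35724179022246
```

Call:
{"method": "drive_tool", "body": {"commands": "0 0 0 0 0 0 60;0 0 0 0 0 0 60;0 0 0 0 0 0 60;0 0 0 0 0 0 60;0 0 -0.06 0 0 0 60;0 0 -0.06 0 0 0 60;0 0 0 0 0 0 0;0 0 0 0 0 0 0;0 0 0 0 0 0 0;0 0 0 0 0 0 0;0 0 0 0 0 0 0;0 0 0 0 0 0 0", "force": 50}}

```text
time_s: 5.57
eef_pos: [506.3, -8.2, 71.6]
ee_rot: [0.0, 0.888, 0.46, 0.0]
force: [0.4, 0.2, -0.1]
grip_width: 0.0
grip_force: 0.0
```

Run:
```python
from h import *
s=sense(); p=capture('wrist'); q=capture('side'); 
o=proj(q,(507,-8,80)).astype(int); print(o)
c=q['pixels'][o[1]-70:o[1]+50,o[0]-80:o[0]+80]
a=cv2.resize(c,(640,480),interpolation=cv2.INTER_CUBIC)[:, :]; b=p['pixels']
cv2.imwrite('pics/w3.png',cv2.resize(np.hstack([a,b]),(800,300),interpolation=cv2.INTER_AREA))
```

```text
[337 239]
```

View pics/w3.png

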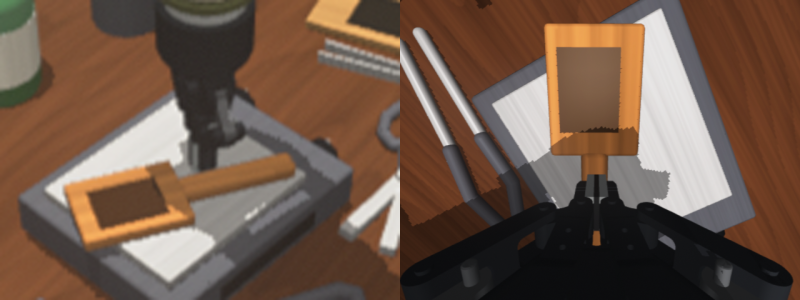

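The shut fingertips stand just above the handle, at about z 82, although the TCP reads 71.6. So the real tips sit about 11 mm behind the TCP instead of 17 mm ahead. I'll lower by that measured amount.

Call:
{"method": "drive_tool", "body": {"commands": "0 0 0 0 0 0 60;0 0 0 0 0 0 60;0 0 0 0 0 0 60;0 0 0 0 0 0 60;0 0 -0.06 0 0 0 60;0 0 -0.05 0 0 0 60;0 0 0 0 0 0 0;0 0 0 0 0 0 0;0 0 0 0 0 0 0;0 0 0 0 0 0 0;0 0 0 0 0 0 0;0 0 0 0 0 0 0", "force": 50}}

```text
time_s: 6.67
eef_pos: [506.3, -8.2, 60.6]
ee_rot: [0.0, 0.888, 0.46, 0.0]
force: [0.3, -0.5, 0.2]
grip_width: -0.001
grip_force: 0.0
```

Call:
{"method": "drive_tool", "body": {"commands": "0 0 -0.02 0 0 0 0;0 0 0 0 0 0 0"}}

```text
time_s: 6.83
eef_pos: [506.3, -8.2, 58.3]
ee_rot: [0.0, 0.888, 0.46, 0.0]
force: [0.1, -0.5, -0.2]
grip_width: 0.001
grip_force: 0.0
```

Call:
{"method": "drive_tool", "body": {"commands": "0 0 -0.02 0 0 0 0;0 0 0 0 0 0 0"}}

```text
time_s: 7.0
eef_pos: [506.4, -8.2, 58.2]
ee_rot: [0.0, 0.888, 0.46, 0.0]
force: [-8.1, 0.0, 19.3]
grip_width: -0.002
grip_force: 10.0
```

Call:
{"method": "drive_tool", "body": {"commands": "0 0 -0.02 0 0 0 0;0 0 0 0 0 0 0"}}

```text
time_s: 7.17
eef_pos: [506.6, -8.3, 58.1]
ee_rot: [0.001, 0.888, 0.46, 0.0]
force: [-17.0, 1.6, 41.2]
grip_width: 0.004
grip_force: 20.5
```

Run:
```python
from h import *
s=sense(); p=capture('wrist'); q=capture('side'); print(s['eef_pos'],s['force'])
o=proj(q,(507,-8,80)).astype(int)
c=q['pixels'][o[1]-70:o[1]+50,o[0]-80:o[0]+80]
a=cv2.resize(c,(640,480),interpolation=cv2.INTER_CUBIC); b=p['pixels']
cv2.imwrite('pics/w4.png',cv2.resize(np.hstack([a,b]),(800,300),interpolation=cv2.INTER_AREA))
for z in (60,70,76,78,84): a,b=atz(p,(312,241),z,s),atz(p,(312,46),z,s)
m=boxes_of(p,'paddle'); print([(np.round(x['position']),x['confidence']) for x in m], proj(p,(543,46,78),s))
```

```text
[506.55134958  -8.30459359  58.0895251 ] [-16.98482693   1.57330199  41.16509764]
[(array([310., 139.]), 0.82), (array([423., 218.]), 0.21)] [310.74863924 154.13449467]
```

View pics/w4.png

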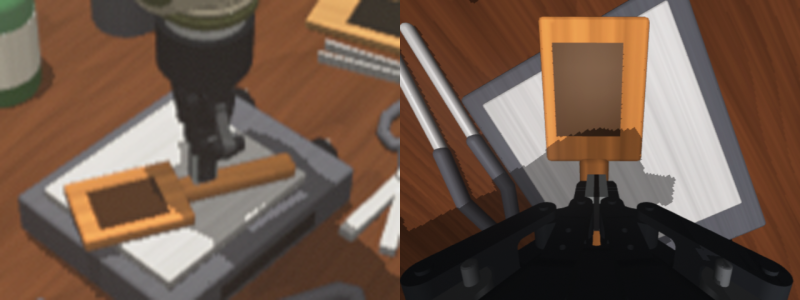

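I felt contact with the handle top (z 80) at TCP 58.2, so the shut tips really stand about 22 mm behind the TCP. The wrist picture (finger ends on the handle at display (597,180)) shows no sideways offset. I'll grip with that correction.

Call:
{"method": "drive_tool", "body": {"commands": "0 0 0.1 0 0 0 0;0 0 0 0 0 0 60;0 0 0 0 0 0 60;0 0 0 0 0 0 60;0 0 0 0 0 0 60;0 0 -0.1 0 0 0 60;0 0 -0.1 0 0 0 60;0 0 0 0 0 0 60;0 0 0 0 0 0 0;0 0 0 0 0 0 0;0 0 0 0 0 0 0;0 0 0 0 0 0 0;0 0 0 0 0 0 0", "force": 50}}

```text
time_s: 8.4
eef_pos: [506.4, -8.2, 44.7]
ee_rot: [0.0, 0.888, 0.46, 0.0]
force: [-0.0, 0.1, 1.9]
grip_width: 0.245
grip_force: 50.2
```

Call:
{"method": "drive_tool", "body": {"commands": "0 0 0.3 0 0 0 0;0 0 0.3 0 0 0 0;0 0 0.3 0 0 0 0;-0.029 -0.3215 0 0 0 -0.0824 0;-0.029 -0.3215 0 0 0 -0.0824 0;-0.029 -0.3215 0 0 0 -0.0824 0;-0.029 -0.3215 0 0 0 -0.0824 0;-0.029 -0.3215 0 0 0 -0.0824 0;-0.029 -0.3215 0 0 0 -0.0824 0;-0.029 -0.3215 0 0 0 -0.0824 0;-0.029 -0.3215 0 0 0 -0.0824 0;-0.029 -0.3215 0 0 0 -0.0824 0;-0.029 -0.3215 0 0 0 -0.0824 0;-0.029 -0.3215 0 0 0 -0.0824 0;-0.029 -0.3215 0 0 0 -0.0824 0;0 0 -0.35 0 0 0 0;0 0 -0.35 0 0 0 0;0 0 -0.35 0 0 0 0;0 0 0 0 0 0 0"}}

```text
time_s: 9.98
eef_pos: [468.6, -390.9, 22.7]
ee_rot: [-0.005, 0.996, 0.089, -0.003]
force: [-0.6, 1.3, -2.3]
grip_width: 0.241
grip_force: 49.9
```

Run:
```python
from h import *
s=sense(); p=capture('wrist'); b=p['pixels']
q=capture('top'); o=proj(q,(488,-391,30)).astype(int); c=q['pixels'][o[1]-75:o[1]+75,o[0]-100:o[0]+100]
cv2.imwrite('pics/w5.png',np.hstack([cv2.resize(c,(400,300),interpolation=cv2.INTER_CUBIC),cv2.resize(b,(400,300),interpolation=cv2.INTER_AREA)]))
print(o,s['eef_pos'],s['grip_width'],s['force'])
X=np.array([np.cos(np.radians(10.3)),np.sin(np.radians(10.3)),0]);Y=np.array([-X[1],X[0],0]);C=np.array([488,-391,12.])
for i,j in((115,52),(115,-52),(-115,52)): print(i,j,np.round(proj(p,C+X*i+Y*j,s)*.625))
```

```text
[470 250] [ 468.59655295 -390.92346426   22.67843736] 0.24115336718251368 [-0.63275715  1.31410484 -2.33362767]
115 52 [130.  -3.]
115 -52 [274.  -3.]
-115 52 [150. 258.]
```

View pics/w5.png

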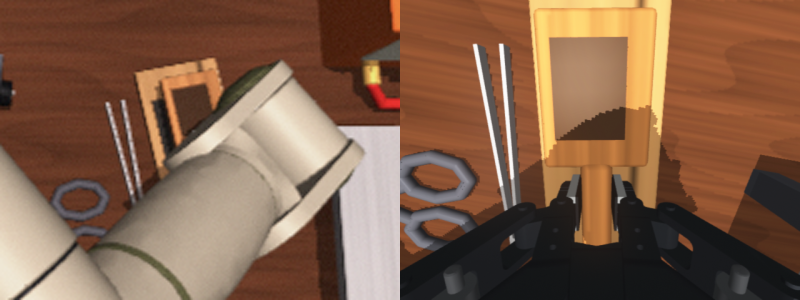

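The paddle hangs over the board with matching yaw. The board edges in the wrist half, at columns 530 and 671, fit the prediction. I make a small correction, lower, release and retreat.

Call:
{"method": "drive_tool", "body": {"commands": "0.03 -0.03 -0.1 0 0 0 0;0 0 -0.1 0 0 0 0;0 0 -0.05 0 0 0 0;0 0 -0.03 0 0 0 0;0 0 -0.01 0 0 0 0;0 0 -0.01 0 0 0 0;0 0 0 0 0 0 0;0 0 0 0 0 0 0"}}

```text
time_s: 10.75
eef_pos: [474.6, -397.1, -0.2]
ee_rot: [0.0, 0.996, 0.089, 0.0]
force: [0.2, 0.2, -2.1]
grip_width: 0.248
grip_force: 50.0
```

Call:
{"method": "drive_tool", "body": {"commands": "-0.03 0.03 -0.03 0 0 0 0;0 0 -0.02 0 0 0 0;0 0 -0.02 0 0 0 0;0 0 0 0 0 0 0;0 0 0 0 0 0 0"}}

```text
time_s: 11.17
eef_pos: [471.4, -393.9, -7.3]
ee_rot: [-0.0, 0.996, 0.089, -0.0]
force: [-2.4, 2.4, 3.5]
grip_width: 0.246
grip_force: 50.6
```

Call:
{"method": "drive_tool", "body": {"commands": "0 0 0 0 0 0 55;0 0 0 0 0 0 55;0 0 0 0 0 0 55;0 0 0 0 0 0 55;0 0 0.1 0 0 0 55;0 0 0.3 0 0 0 55;0 0 0.4 0 0 0 55;0 0 0.4 0 0 0 55;0 0 0.4 0 0 0 55;0 0 0.4 0 0 0 55;0 0 0.4 0 0 0 55"}}

```text
time_s: 12.08
eef_pos: [471.1, -393.6, 235.6]
ee_rot: [0.0, 0.996, 0.089, 0.0]
force: [-0.5, -0.5, -0.5]
grip_width: 0.548
grip_force: 0.0
```

Call:
{"method": "drive_tool", "body": {"commands": "0.02 0.3 0 0 0 0.09 60;0.02 0.3 0 0 0 0.09 60;0.02 0.3 0 0 0 0.09 60;0.02 0.3 0 0 0 0.09 60;0.02 0.3 0 0 0 0.09 60;0.02 0.3 0 0 0 0.09 60;0.02 0.3 0 0 0 0.09 60;0.02 0.3 0 0 0 0.09 60;0.02 0.3 0 0 0 0.09 60;0.02 0.3 0 0 0 0.09 60;0.02 0.3 0 0 0 0.09 60;0.02 0.3 0 0 0 0.09 60;0.02 0.3 0 0 0 0.09 60;0.02 0.3 0 0 0 0.09 60;0.02 0.3 0 0 0 0.09 60;0.02 0.3 0 0 0 0.09 60;0.02 0.3 0 0 0 0.09 60;0.02 0.3 0 0 0 0.07 60;0 0 0 0 0 0 60;0 0 0 0 0 0 60"}}

```text
time_s: 13.75
eef_pos: [507.2, 147.0, 233.0]
ee_rot: [0.0, 0.753, 0.659, 0.0]
force: [-0.6, -0.2, 0.3]
grip_width: 0.6
grip_force: 0.0
```

Run:
```python
from h import *
s=sense(); p=capture('wrist'); q=capture('top'); np.savez('w6.npz',pos=s['eef_pos'],rot=s['ee_rot'])
cv2.imwrite('pics/w6full.png',p['pixels']); cv2.imwrite('pics/top6.png',q['pixels'])
c=q['pixels'][150:350,220:540]
c=cv2.resize(c,(800,500),interpolation=cv2.INTER_CUBIC)
cv2.imwrite('pics/w6.png',np.vstack([cv2.resize(c,(480,300)),cv2.resize(p['pixels'][:300],(640,300))[:, :480]])) if 0 else None
cv2.imwrite('pics/w6.png',np.hstack([cv2.resize(q['pixels'][150:350,270:530],(390,300),interpolation=cv2.INTER_CUBIC),cv2.resize(p['pixels'],(400,300),interpolation=cv2.INTER_AREA)]))
print(s['eef_pos'],s['ee_rot'])
for n in ('tray_handle','paddle','tray','warmer_plate'):
  for im in (p,q):
    for b in boxes_of(im,n)[:1]: print(n,im['shot'],np.round(b['position']),b['confidence'])
print(np.round(proj(p,(511,224,110),s)))
```

```text
[507.19499765 147.04919746 233.01878143] [2.08359759e-04 7.52534947e-01 6.58552262e-01 1.68243838e-04]
tray_handle 13 [310.  53.] 0.91
tray_handle 14 [158. 232.] 0.62
paddle 14 [469. 238.] 0.94
tray 13 [308.  54.] 0.69
tray 14 [156. 232.] 0.76
warmer_plate 13 [335. 303.] 0.67
warmer_plate 14 [320. 236.] 0.68
[306. 137.]
```

View pics/w6.png

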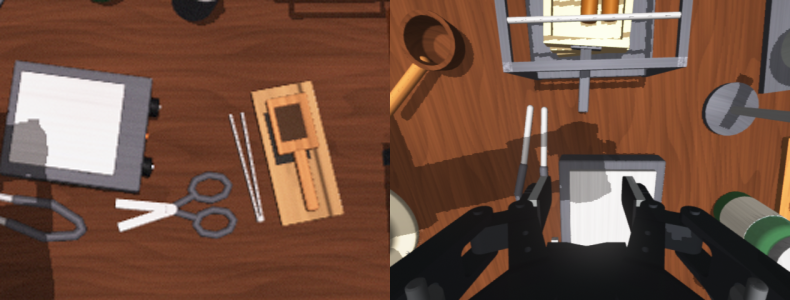

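Run:
```python
from h import *
s=sense(); p=capture('wrist'); q=capture('top')
print('paddle',np.round(atz(q,(463.3,213.3),26),1),np.round(atz(q,(478.7,290),28),1))
for d in [((252,91),(311,83)),((344,213),(283,224))]:
    A=[atz(q,(270+x/1.5,150+y/1.5),12) for x,y in d]; print('board end',np.round((A[0]+A[1])/2,1))
hsv=cv2.cvtColor(p['pixels'],cv2.COLOR_BGR2HSV)
m=((hsv[:,:,1]<90)).astype(np.uint8)
for r in (126,132,140,150,160,170,174,178,182):
    c=np.where(m[r,285:335])[0]+285; print(r,c.min() if len(c) else 0,c.max() if len(c) else 0,len(c),np.round(atz(p,(c.mean(),r),110,s),1) if len(c) else '')
# plate in top view
h2=cv2.cvtColor(q['pixels'],cv2.COLOR_BGR2HSV); w=((h2[:,:,2]>170)&(h2[:,:,1]<50)).astype(np.uint8); w[:, :260]=0; w[:,380:]=0; w[:170]=0; w[300:]=0
n,l,st,_=cv2.connectedComponentsWithStats(w); k=1+st[1:,4].argmax(); cs,_=cv2.findContours((l==k).astype(np.uint8),0,2)
rb=cv2.boxPoints(cv2.minAreaRect(max(cs,key=cv2.contourArea))); P=np.array([atz(q,x,64) for x in rb]); print(np.round(P,1),P.mean(0).round(1))
for i in range(4): d=P[(i+1)%4]-P[i]; print(round(np.linalg.norm(d)),np.degrees(np.arctan2(d[1],d[0])).round(1))
```

```text
paddle [ 583.9 -379.2   26. ] [ 391.8 -407.    28. ]
board end [ 600.4 -369.6   12. ]
board end [ 378.6 -412.    12. ]
126 302 318 17 [516.1 230.4 110. ]
132 302 318 17 [515.5 225.7 110. ]
140 301 317 17 [513.8 219.6 110. ]
150 301 317 17 [512.7 211.7 110. ]
160 301 316 16 [511.1 203.7 110. ]
170 300 316 17 [509.6 195.7 110. ]
174 300 316 17 [509.1 192.4 110. ]
178 0 0 0 
182 0 0 0 
[[ 471.    88.9   64. ]
 [ 619.2   70.4   64. ]
 [ 595.4 -100.    64. ]
 [ 447.9  -78.4   64. ]] [533.4  -4.8  64. ]
149 -7.1
172 -98.0
149 171.7
169 82.2
```

Call:
{"method": "drive_tool", "body": {"commands": "0 0.085 -0.17 0.1372 -0.0218 0 60;0 0.085 -0.17 0.1372 -0.0218 0 60;0 0.085 -0.17 0.1372 -0.0218 0 60;0 0.085 -0.17 0.1372 -0.0218 0 60;0 0 0 0 0 0 60;0 0 0 0 0 0 60;0 0 0 0 0 0 60", "force": 120}}

```text
time_s: 14.93
eef_pos: [508.2, 179.9, 165.8]
ee_rot: [-0.137, 0.735, 0.643, 0.166]
force: [-0.5, -0.7, 0.5]
grip_width: 0.599
grip_force: 0.0
```

Run:
```python
from h import *
s=sense(); p=capture('wrist'); print(s['time_s'],s['eef_pos'],np.round(rot(s['ee_rot']),3).tolist())
cv2.imwrite('pics/w7.png',p['pixels'])
Gs=[proj(p,X,s).round() for X in ((508.8,190.5,110),(512.3,210.2,110),(515.5,228,110),(534,338,102))]; print(Gs)
np.savez('w7.npz',pos=s['eef_pos'],rot=s['ee_rot'],T=p['tool_from_camera'],fov=p['fov_y'],cx=p['cx'],cy=p['cy'])
```

```text
14.9333 [508.16509112 179.85021462 165.77266889] [[0.119, 0.991, 0.067], [0.9, -0.136, 0.415], [0.42, 0.011, -0.907]]
[array([312., 269.]), array([313., 241.]), array([314., 216.]), array([318.,  82.])]
```

View pics/w7.png

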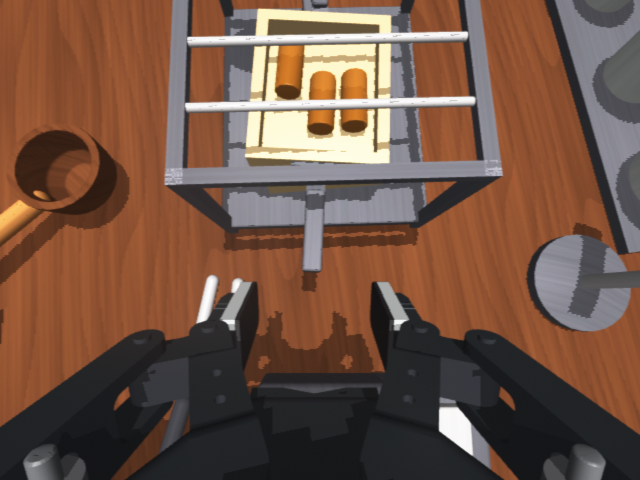

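Wrist view: handle end at (312,271), running up to (316,190). The tray's front rim runs (247,160)-(388,163) and its rear rim (258,10)-(391,15). The three bars show, and the fingers straddle the handle line.

Run:
```python
from h import *
s=sense(); p=capture('wrist')
C=[atz(p,c,102,s) for c in ((247,160),(388,163),(391,15),(258,10))]; print(np.round(C,1),np.mean(C,0).round(1))
for i in range(4): d=C[(i+1)%4]-C[i]; print(round(np.linalg.norm(d)),np.degrees(np.arctan2(d[1],d[0])).round(1))
hsv=cv2.cvtColor(p['pixels'],cv2.COLOR_BGR2HSV); g=p['pixels'].astype(int)
m=(hsv[:,:,1]<90)
L=[]
for r in range(226,268,4):
    c=np.where(m[r,290:335])[0]+290; L.append(atz(p,(c.mean(),r),110,s)[:2])
    print(r,c.min(),c.max(),np.round(L[-1],1))
L=np.array(L); f=np.polyfit(L[:,1],L[:,0],1); print('yaw',90-np.degrees(np.arctan(f[0])))
print('end',np.round(atz(p,(312,270),110,s),1))
```

```text
[[471.4 280.4 102. ]
 [578.  264.  102. ]
 [602.8 391.5 102. ]
 [493.8 409.8 102. ]] [536.5 336.4 102. ]
108 -8.8
130 79.0
110 170.5
131 -99.9
226 290 334 [513.4 221.2]
230 304 323 [514.  218.1]
234 304 322 [513.3 215.3]
238 303 322 [512.5 212.5]
242 303 322 [512.2 209.6]
246 303 322 [511.8 206.8]
250 303 321 [511. 204.]
254 303 321 [510.7 201.2]
258 302 321 [509.9 198.4]
262 302 321 [509.5 195.6]
266 302 321 [509.2 192.8]
yaw 80.15885197559068
end [509.1 190.  110. ]
```

Call:
{"method": "drive_tool", "body": {"commands": "0.018 0.117 -0.25 0 0 -0.011 60;0.018 0.117 -0.25 0 0 -0.011 60;0.018 0.117 -0.25 0 0 -0.011 60;0.018 0.117 -0.25 0 0 -0.011 60;0 0 0 0 0 0 60;0 0 0 0 0 0 60;0 0 0 0 0 0 60"}}

```text
time_s: 15.62
eef_pos: [515.7, 226.8, 66.3]
ee_rot: [-0.135, 0.746, 0.63, 0.169]
force: [0.4, -0.6, 0.6]
grip_width: 0.601
grip_force: 0.0
```

Call:
{"method": "drive_tool", "body": {"commands": "0 0 0 0 0 0 0;0 0 0 0 0 0 0;0 0 0 0 0 0 0;0 0 0 0 0 0 0;0 0 0 0 0 0 0;0 0 0 0 0 0 0;0 0 0 0 0 0 0", "force": 120}}

```text
time_s: 16.2
eef_pos: [515.3, 226.5, 65.4]
ee_rot: [-0.135, 0.746, 0.629, 0.169]
force: [-0.4, -3.7, 5.6]
grip_width: 0.143
grip_force: 117.1
```

Call:
{"method": "drive_tool", "body": {"commands": "0 0 0.005 0 0 0 0;0 0 0 0 0 0 0"}}

```text
time_s: 16.37
eef_pos: [515.3, 226.5, 65.6]
ee_rot: [-0.135, 0.746, 0.629, 0.169]
force: [-0.0, -2.6, 4.4]
grip_width: 0.137
grip_force: 117.2
```

Call:
{"method": "drive_tool", "body": {"commands": "0 0 0.012 0 0 0 0;0 0 0 0 0 0 0"}}

```text
time_s: 16.53
eef_pos: [514.5, 226.7, 66.0]
ee_rot: [-0.136, 0.746, 0.629, 0.168]
force: [1.3, -0.8, -1.4]
grip_width: 0.14
grip_force: 117.7
```

Call:
{"method": "drive_tool", "body": {"commands": "-0.005 -0.03 0 0 0 0 0;-0.008 -0.049 0 0 0 0 0;-0.008 -0.049 0 0 0 0 0;-0.008 -0.049 0 0 0 0 0;-0.008 -0.049 0 0 0 0 0"}}

```text
time_s: 16.95
eef_pos: [510.7, 203.6, 66.1]
ee_rot: [-0.136, 0.746, 0.629, 0.168]
force: [1.2, 1.5, -2.0]
grip_width: 0.139
grip_force: 117.5
```

Call:
{"method": "drive_tool", "body": {"commands": "-0.011 -0.065 0 0 0 0 0;-0.014 -0.08 0 0 0 0 0;-0.017 -0.0986 0 0 0 0 0;-0.017 -0.0986 0 0 0 0 0;-0.017 -0.0986 0 0 0 0 0;-0.017 -0.0986 0 0 0 0 0;-0.017 -0.0986 0 0 0 0 0;-0.017 -0.0986 0 0 0 0 0;-0.017 -0.0986 0 0 0 0 0;-0.017 -0.0986 0 0 0 0 0;-0.017 -0.0986 0 0 0 0 0;-0.017 -0.0986 0 0 0 0 0;-0.017 -0.0986 0 0 0 0 0;-0.017 -0.0986 0 0 0 0 0;-0.014 -0.08 0 0 0 0 0;-0.011 -0.065 0 0 0 0 0;-0.006 -0.035 0 0 0 0 0;0 0 0 0 0 0 0;0 0 0 0 0 0 0"}}

```text
time_s: 18.53
eef_pos: [485.0, 53.4, 66.2]
ee_rot: [-0.136, 0.746, 0.629, 0.169]
force: [0.2, 0.3, -3.4]
grip_width: 0.139
grip_force: 117.6
```

Run:
```python
from h import *
s=sense(); p=capture('wrist'); q=capture('side'); print(s['eef_pos'],s['force'],s['wrist_torque'])
cv2.imwrite('pics/w8.png',np.hstack([cv2.resize(p['pixels'],(400,300),interpolation=cv2.INTER_AREA),cv2.resize(q['pixels'][190:430,110:430],(400,300),interpolation=cv2.INTER_CUBIC)]))
```

```text
[484.95494332  53.40905784  66.19062791] [ 0.22200904  0.29776057 -3.35130134] [-0.7960823   0.15004951 -0.07564722]
```

View pics/w8.png

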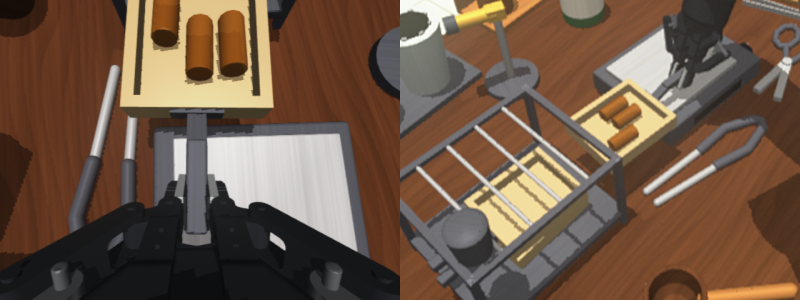

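The tray is clear of the rack with all three bars in it, and it looks level. The lower trays are unmoved. I carry it over the warmer.

Call:
{"method": "drive_tool", "body": {"commands": "0.008 -0.04 0.03 0 0 0.0025 0;0.014 -0.07 0.06 0 0 0.0025 0;0.0194 -0.1 0.06 0 0 0.0025 0;0.0194 -0.1 0.03 0 0 0.0025 0;0.0194 -0.1 0 0 0 0.0025 0;0.0194 -0.1 0 0 0 0.0025 0;0.0194 -0.1 0 0 0 0.0025 0;0.0194 -0.1 0 0 0 0.0025 0;0.0194 -0.1 0 0 0 0.0025 0;0.0194 -0.1 0 0 0 0.0025 0;0.0194 -0.1 0 0 0 0.0025 0;0.0194 -0.1 0 0 0 0.0025 0;0.0194 -0.1 0 0 0 0.0025 0;0.0194 -0.1 0 0 0 0.0025 0;0.0194 -0.1 0 0 0 0.0025 0;0.0194 -0.1 0 0 0 0.0025 0;0.0194 -0.1 0 0 0 0.0025 0;0.012 -0.06 0 0 0 0.0025 0;0.006 -0.03 0 0 0 0.0025 0;0 0 0 0 0 0 0"}}

```text
time_s: 20.3
eef_pos: [518.2, -117.2, 84.1]
ee_rot: [-0.139, 0.735, 0.643, 0.166]
force: [0.3, 0.4, -3.3]
grip_width: 0.139
grip_force: 117.6
```

Call:
{"method": "drive_tool", "body": {"commands": "0 0 -0.05 0 0 0 0;0 0 -0.08 0 0 0 0;0 0 -0.05 0 0 0 0;0 0 0 0 0 0 0;0 0 0 0 0 0 0"}}

```text
time_s: 20.72
eef_pos: [517.8, -116.2, 65.7]
ee_rot: [-0.14, 0.734, 0.643, 0.166]
force: [0.2, -0.3, -3.6]
grip_width: 0.141
grip_force: 117.4
```

Run:
```python
from h import *
s=sense(); p=capture('wrist'); q=capture('top'); print(s['eef_pos'],np.round(rot(s['ee_rot']),3).tolist())
a=q['pixels'][160:320,250:410]
cv2.imwrite('pics/w9.png',np.hstack([cv2.resize(p['pixels'][:360,80:560],(520,390),interpolation=cv2.INTER_AREA),cv2.resize(a,(280,280),interpolation=cv2.INTER_CUBIC)[:280]]) if 0 else np.hstack([cv2.resize(p['pixels'],(480,360),interpolation=cv2.INTER_AREA),cv2.resize(a[:,:140],(315,360),interpolation=cv2.INTER_CUBIC)]))
c,sn=np.cos(np.radians(82.3)),np.sin(np.radians(82.3)); X=np.array([c,sn,0]);Y=np.array([-sn,c,0])
for n,O,a,b in (('plate',(533.4,-4.8,64),85,75),('tray',(533.4,-4.8,66+24),65,55)):
    for i,j in((-1,-1),(-1,1),(1,1),(1,-1)): print(n,i,j,np.round(proj(p,np.array(O)+X*i*a+Y*j*b,s)*.75))
```

```text
[ 517.81664373 -116.19569372   65.74956084] [[0.118, 0.991, 0.064], [0.898, -0.134, 0.418], [0.423, 0.008, -0.906]]
plate -1 -1 [338. 173.]
plate -1 1 [133. 173.]
plate 1 1 [147. -25.]
plate 1 -1 [324. -24.]
tray -1 -1 [322. 135.]
tray -1 1 [150. 134.]
tray 1 1 [161. -37.]
tray 1 -1 [312. -35.]
```

View pics/w9.png

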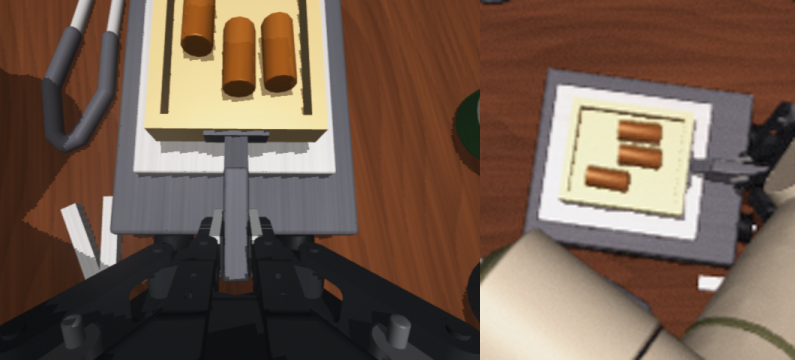

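Wrist view: the plate's front edge is at row 173, columns 134-334, as predicted. The tray's front rim runs from column 145 to 327, centred over the plate and square, with the three bars in it. I lower it.

Call:
{"method": "drive_tool", "body": {"commands": "0 0 -0.04 0 0 0 0;0 0 -0.04 0 0 0 0;0 0 -0.03 0 0 0 0;0 0 -0.01 0 0 0 0;0 0 0 0 0 0 0;0 0 0 0 0 0 0"}}

```text
time_s: 21.32
eef_pos: [518.1, -116.6, 54.2]
ee_rot: [-0.139, 0.735, 0.643, 0.166]
force: [0.7, -0.5, -4.0]
grip_width: 0.141
grip_force: 117.6
```

Call:
{"method": "drive_tool", "body": {"commands": "0 0 -0.008 0 0 0 0;0 0 0 0 0 0 0"}}

```text
time_s: 21.48
eef_pos: [518.1, -116.6, 53.5]
ee_rot: [-0.139, 0.735, 0.643, 0.166]
force: [0.5, -0.7, -2.6]
grip_width: 0.14
grip_force: 117.4
```

Call:
{"method": "drive_tool", "body": {"commands": "0 0 -0.006 0 0 0 0;0 0 0 0 0 0 0"}}

```text
time_s: 21.65
eef_pos: [518.1, -116.6, 52.9]
ee_rot: [-0.139, 0.735, 0.643, 0.166]
force: [-0.0, -1.0, -2.2]
grip_width: 0.14
grip_force: 117.6
```

Call:
{"method": "drive_tool", "body": {"commands": "0 0 -0.007 0 0 0 0;0 0 0 0 0 0 0"}}

```text
time_s: 21.82
eef_pos: [518.1, -116.6, 52.1]
ee_rot: [-0.139, 0.735, 0.643, 0.166]
force: [-0.0, -0.2, -1.9]
grip_width: 0.146
grip_force: 117.6
```

Call:
{"method": "drive_tool", "body": {"commands": "0 0 -0.007 0 0 0 0;0 0 0 0 0 0 0"}}

```text
time_s: 21.98
eef_pos: [518.1, -116.7, 51.8]
ee_rot: [-0.139, 0.734, 0.643, 0.166]
force: [-0.4, -0.7, 2.6]
grip_width: 0.141
grip_force: 118.5
```

Call:
{"method": "drive_tool", "body": {"commands": "0 0 0 0 0 0 30;0 0 0 0 0 0 60;0 0 0 0 0 0 60;0 0 0 0 0 0 60;0 0 0 0 0 0 60;-0.007 -0.042 0.09 0 0 0 60;-0.014 -0.084 0.18 0 0 0 60;-0.014 -0.084 0.18 0 0 0 60;-0.018 -0.125 0.27 0 0 0 60;-0.018 -0.125 0.27 0 0 0 60;0 0 0 0 0 0 60;0 0 0 0 0 0 60"}}

```text
time_s: 22.98
eef_pos: [511.3, -163.7, 151.9]
ee_rot: [-0.137, 0.735, 0.643, 0.166]
force: [-0.9, 0.9, -1.1]
grip_width: 0.599
grip_force: 0.0
```

Run:
```python
from h import *
s=sense(); p=capture('wrist'); q=capture('top'); print(s['eef_pos'])
cv2.imwrite('pics/w10.png',np.hstack([cv2.resize(p['pixels'],(440,330),interpolation=cv2.INTER_AREA),cv2.resize(q['pixels'][150:320,240:420],(350,330),interpolation=cv2.INTER_CUBIC)]))
np.savez('w10.npz',P=p['pixels'])
c,sn=np.cos(np.radians(82.3)),np.sin(np.radians(82.3)); X=np.array([c,sn,0]);Y=np.array([-sn,c,0])
for n,O,a,b in (('plate',(533.4,-4.8,64),85,75),('tray',(533.4,-4.8,88),65,55)):
    print(n,*[np.round(proj(p,np.array(O)+X*i*a+Y*j*b,s)*.6875,1) for i,j in((-1,-1),(-1,1),(1,1),(1,-1))])
    print(n,'top',*[np.round((proj(q,np.array(O)+X*i*a+Y*j*b)-[240,150])*1.943,1) for i,j in((-1,-1),(-1,1),(1,1),(1,-1))])
```

```text
[ 511.29826586 -163.68878886  151.90068883]
plate [277.3 133.3] [152.6 132.9] [158.4   8.9] [271.6  10.1]
plate top [219.6 108.3] [205.2 226.2] [ 69.  208.4] [85.8 91.1]
tray [264.6 109.5] [165.9 109.1] [169.7   7. ] [260.8   7.9]
tray top [203. 118.] [192.1 205.9] [ 86.2 192.1] [ 98.6 104.5]
```

View pics/w10.png

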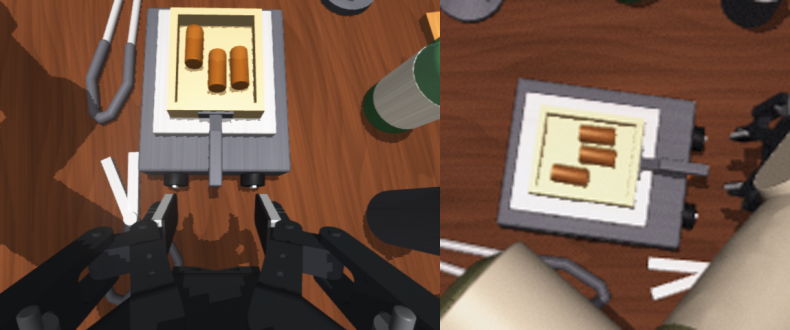

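The tray sits centred and square on the plate with the handle over the knobs. Its corners match the prediction within about 3 mm, all three bars are in it, and the gripper is clear. I hand in.

```bash
python3 -c "
from rig import *
print(finish_job())"
```

```text
the job is handed in; nothing more can be done
None
```

The job is handed in after about 23 s of robot time: the paddle lies lengthwise in the middle of the board, and the tray with its three bars sits centred and square on the warmer's plate, handle over the knobs.

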